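# Centre the mosaic's empty cell under the glue needle

## Task

Set the mosaic up for the next dot of glue: turn the large outer (coarse) knob clockwise until the carriage is fully home against its working stop, then turn the small inner (fine) knob of the same pair to bring the needle tip over the middle of the mosaic's one empty cell along the slide. Move things with the two knobs only: do not push the mosaic, its carriage or the needle head, and leave the loose things on the bench where they are.

Things in the scene. Friction and masses are not known exactly. Their poses are not given: they have to be found in the camera images.
- drive_axes (a point): point on the common vertical axis of the two knobs, on top of the slide's grey gear head (96 mm wide along y, 125 mm along x, its top 62 mm above the table). The axes of this point are those of the slide: +y is the direction in which the mosaic travels towards the working stop, +x points from the knobs to the mosaic, z up. The near edge of the mosaic frame is 95 mm in +x from the knob axis, its top 68 mm above the table. The slide is fixed to the bench; its place and yaw vary
- coarse_grip (a point): on the knob axis, 87 mm above the table: the height to grip the coarse knob, a black knurled round knob 62 mm in diameter, 66 to 96 mm above the table, clear of the gear head by 4 mm. The fine knob stands on top of it, up to 43 mm above this point
- fine_grip (a point): on the knob axis, 119 mm above the table: the height to grip the fine knob, a bare aluminium knurled round knob 32 mm in diameter, 97 to 130 mm above the table, coaxial with the coarse knob and above it
- coarse (a joint): angle of the coarse knob, rad, growing clockwise seen from above; from 0 (mosaic out, loading) to 2.8 (hard stop: carriage home against the steel stop block at the +y end). It starts between 0.3 and 1.5, stays where it is left (friction about 0.1 N m) and moves carriage and mosaic 25 mm per rad in +y of the slide
- fine (a joint): angle of the fine knob, rad, growing clockwise seen from above; from -3 to 3. It starts between -1.9 and -1.3, stays where it is left (friction about 0.03 N m) and moves the needle head 7 mm per rad in +y of the slide; neither knob turns the other
- empty_cell (a point): centre of the one empty cell of the mosaic, on the beige board, 52 mm above the table. The mosaic is a 180 x 140 mm white wooden frame, filled with 7 x 5 glass tiles of about 19 mm; the cell in the middle has no tile and is about 21 mm wide. Axes as those of the slide. The frame is clamped on the carriage, not always at the same spot (some mm along y)
- needle_tip (a point): lower tip of the thin tapered needle of the glue syringe, 74 mm above the table, 6 mm above the mosaic's frame. The syringe (25 mm thick) slopes up at 45 degrees from the tip in +x to its head on the bridge behind the mosaic (165 mm high, 130 mm in +x from the tip). Once the carriage is home the cell's middle is still 5 to 18 mm in +y of the tip, so the fine knob must go clockwise
- tub_green_mid (a point): middle of an open clear square tub of green tiles, 105 x 105 x 55 mm, loose, beside the knobs in +y
- tub_rose_mid (a point): middle of an open clear square tub of pink tiles, 105 x 105 x 55 mm, loose, to the right of the slide
- tub_blue_mid (a point): middle of an open clear square tub of blue tiles, 105 x 105 x 55 mm, loose, to the left of the slide
- tweezers_mid (a point): middle of steel tweezers, 150 mm long, 10 mm high, loose, beside the knobs in -y
- nippers_mid (a point): middle of wheeled tile nippers with black handles, 190 mm long, 22 mm high, loose, right of the knobs, nearer the robot (-x, -y of the slide)
- scraper_mid (a point): middle of a wooden scraper block with a steel edge, 100 x 62 x 30 mm, loose, left of the green tub

How it is judged:
By the outcome, as a careful person would: the job done as asked, in the order asked, and still so for the second after the job is handed in, with the robot touching nothing.
It also fails if it takes over 54 s, if anything falls off the work surface, if the arm or the gripper's body presses on something with over 40 N, if the wrist force passes 120 N, or if a joint passes its speed limit or range.

## Robot

A 6-joint arm with a two-finger parallel gripper is mounted at the origin on the work surface. World frame = base frame: x ahead of the robot, y to its left, z up, the work surface at z = 0. Lengths are in m, angles in rad, forces in N, time in s.
With the tool pointing down it reaches from about 0.3 to 0.75 m from the base axis. Payload 8.5 kg.
Tool frame: the origin (TCP) lies at the very end of the fingers, on their centre line; the grasp point (between the pads) lies 19 mm behind it (manip.grip_point_offset is the distance from the TCP to the grasp point, in m); z points along the fingers, y is the line along which they close (so a half turn about z gives the same grasp; the last joint's range is limited). The gripper opens to 88 mm and grips with 3 to 60 N. Pads are 18 mm wide; open, the fingers measure 123 mm over their backs; the gripper's body (75 mm by 187 mm) begins 45 mm behind the grasp point.
Start: joints at [-1.382, 0.381, 1.297, -0, 1.464, -0.215], TCP at [0.216, -0.506, 0.239] pointing down, gripper open.
Joint ranges: [-3.11, 3.11], [-0.89, 2.33], [0.22, 2.48], [-1.42, 4.56], [0.17, 2.85], [-2.88, 2.88]. Speed limits (rad/s): [2.39, 2.39, 3.14, 3.14, 3.14, 3.14].

## Interface

Orientations are given as a rotation vector (axis times angle).
In Python, from workcell import manip gives the robot as it stands.
- The arm moves only by the tool play_rows, never from a script. Its argument "series" is a list of rows, each an object with "claw": the finger opening in m, from 0 to 0.0881; "slide": the shift along the world's x, y, z in m, a list of three; "turn": the turn about the world's z in rad. In form: [{"claw": claw, "slide": [dx, dy, dz], "turn": turn}, ...]. A call has exactly 5 rows; each row shifts and turns the commanded pose from where the row before left it; what a row does not reach is not made up. A row lasts 1/8 s, in which the tool goes at most 62.5 mm and 10.7 degrees, less where a joint would pass 70% of its speed; a pose out of reach is approached as far as the arm can. A call is refused whole if a number of a shift passes 0.0625 or a number of a turn 0.188, either way. A call with a gripper value outside its range is refused whole. The fingers move at their own pace and stop on an object; the grip force is fixed at half the most. Time passes only in rows, so rows that do not move let the fingers close, or fill a call up. It gives the time, the measured TCP pose, the force, the opening and the grip force at its end, in the units of the state.
- manip.sense(): the state, without advancing time (a new reading comes with each control period).
- manip.camera(name): name is "scene" or "top"; returns the picture (420x560x3 uint8, red, green, blue); there is no depth.
- manip.camera_params(name): a dict with "camera_matrix" (3x3 intrinsics, pixels), "rvec" (rotation vector, rad) and "tvec" (3), from world to camera coordinates, as OpenCV has them. Camera axes: x right, y down, z forward; pixel columns grow to the right and rows downward; lengths in m; the calibration is good to about 2 mm. A picture is of the moment at which its call begins. camera_params takes no time and is no camera call.
- manip.close_job(): hands the job in; it is judged then, once.
The state is a dict: "time": time; "joint_positions": joint angles; "joint_velocities": joint speeds; "joint_torque": joint torques, N m; "eef_pos": TCP position; "eef_rot": TCP orientation; "wrist_force": force on the tool from outside, world axes, zero at the start; "moment": the same for the moment, N m; "finger_gap": opening from 0.0 (shut) to 1.0 (fully open); "grasp_force": force on a finger pad.
Only numpy, scipy, OpenCV 4.12 (cv2) and the standard library are available. Lean on these libraries where they do the work, as an engineer would, in place of code of your own. Each camera call takes 0.05 s, during which the arm holds its last target. There are 200 camera calls.

## Working session

There is one attempt and no reset: what is moved stays moved. The work goes in short steps, Python scripts to look and compute and a tool call to move; the robot and the scene stay as the last step left them, time stands still between calls to the robot, and variables do not carry over. Pictures are saved under pics/ and viewed, at most 10 in all, crops included, and the job is handed in when it is done.

Besides the shell and the picture viewer there is one more tool, called after ">>>" in YAML: its name, and indented under it one key for each argument. play_rows: Moves the arm, as the interface text tells. Its arguments: {"type":"object","properties":{"series":{"type":"array","items":{"type":"object","properties":{"claw":{"type":"number"},"slide":{"type":"array","items":{"type":"number"}},"turn":{"type":"number"}}}}},"required":["series"]}

```bash
mkdir -p pics; cat > h.py <<'E'
import numpy as np, cv2
from workcell import manip
def P(n):
    p=manip.camera_params(n); K=np.array(p["camera_matrix"],float); r=np.array(p["rvec"],float); t=np.array(p["tvec"],float).ravel()
    return K,cv2.Rodrigues(r)[0],t
def ray(n,u,v,z):
    K,R,t=P(n); d=R.T@np.linalg.inv(K)@np.array([u,v,1.]); c=-R.T@t
    return c+d*(z-c[2])/d[2]
def proj(n,X):
    K,R,t=P(n); q=K@(R@np.array(X,float)+t); return q[:2]/q[2]
def snap(n,f):
    im=manip.camera(n)[:,:,::-1].copy(); cv2.imwrite(f"pics/{f}.png",im); return im
E
python3 - <<'E'
from h import *
snap("top","t0");snap("scene","s0")
for n in("top","scene"):
    K,R,t=P(n);print(n,K.round(1).tolist(),(-R.T@t).round(3),R.round(2).tolist())
print(manip.sense())
E
```

```text
top [[510.8, 0.0, 281.8], [0.0, 510.8, 215.2], [0.0, 0.0, 1.0]] [0.39  0.062 1.148] [[0.01, -1.0, 0.02], [-0.98, -0.01, -0.18], [0.18, -0.02, -0.98]]
scene [[403.7, 0.0, 275.3], [0.0, 403.7, 211.9], [0.0, 0.0, 1.0]] [ 1.032 -0.012  0.85 ] [[0.11, 0.99, -0.01], [0.85, -0.1, -0.52], [-0.52, 0.04, -0.85]]
{'time': 0.1, 'joint_positions': array([-1.38231187e+00,  3.81133383e-01,  1.29814762e+00, -2.10518398e-05,
        1.46359558e+00, -2.15308093e-01]), 'joint_velocities': array([ 0.00058915,  0.00132907, -0.00219031,  0.00110183, -0.00106188,
       -0.0001345 ]), 'joint_torque': array([ 3.13818957e-03, -4.38653433e+01, -2.24911451e+01,  7.14372704e-02,
        3.41672462e-02, -7.29730755e-05]), 'eef_pos': array([ 0.21604136, -0.50552465,  0.23820955]), 'eef_rot': array([-3.07652216e+00, -6.29721548e-01,  5.82271639e-06]), 'wrist_force': array([-0.08384473, -0.42479859, -0.55889015]), 'moment': array([0.036402  , 0.01047517, 0.0059025 ]), 'grasp_force': 0.0, 'finger_gap': 0.9996257038961187}
```

View pics/t0.png

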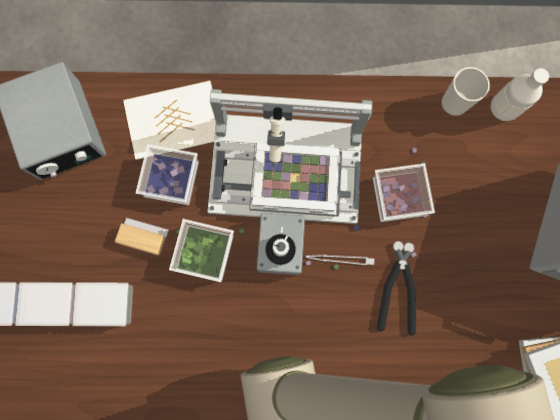

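View pics/s0.png

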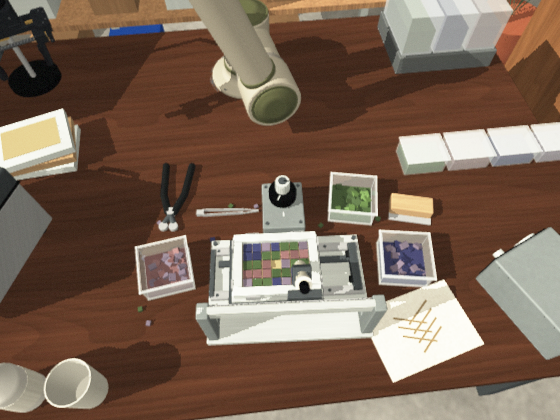

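The top view shows the knobs at (281,249), the mosaic around (296,180) and the syringe at (276,150). In the scene view the knobs are at (283,187). I'll take enlarged crops next.

```bash
python3 - <<'E'
from h import *
a=cv2.imread("pics/t0.png")[90:290,200:380]; b=cv2.imread("pics/s0.png")[165:345,195:390]
a=cv2.resize(a,None,fx=3,fy=3,interpolation=cv2.INTER_CUBIC);b=cv2.resize(b,None,fx=4,fy=3,interpolation=cv2.INTER_CUBIC)
cv2.imwrite("pics/t0c.png",a);b=cv2.resize(cv2.imread("pics/s0.png")[165:345,195:390],None,fx=3.2,fy=3.2,interpolation=cv2.INTER_CUBIC);cv2.imwrite("pics/s0c.png",b)
E
```

```text
(no output)
```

View pics/t0c.png

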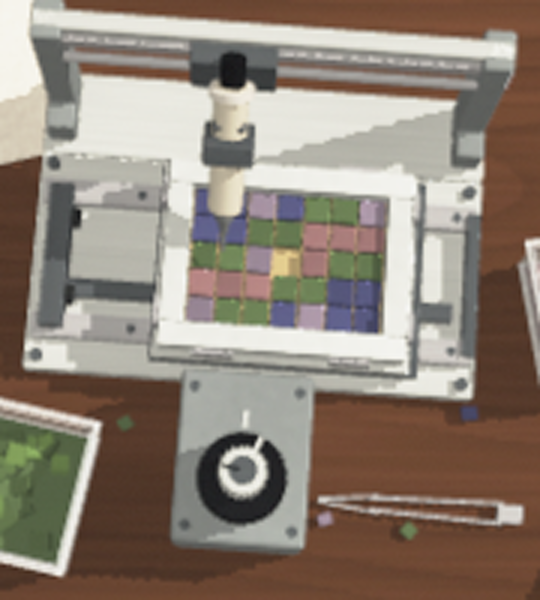

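View pics/s0c.png

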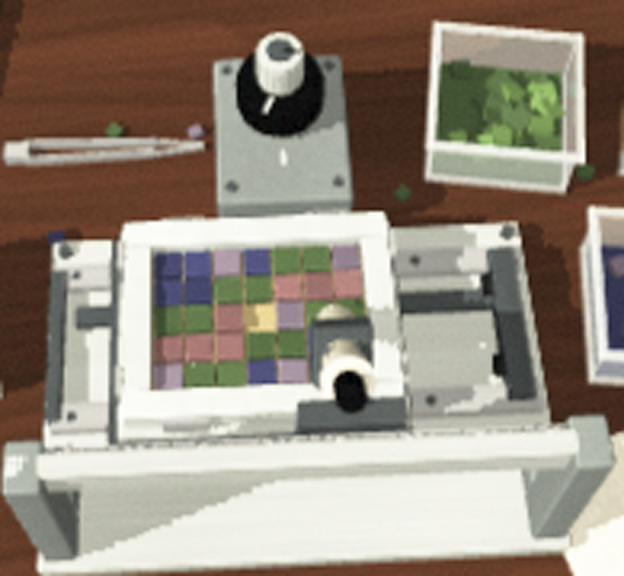

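The top crop shows the fine knob's top at about (281,246). The coarse mark is near 1 o'clock, the needle comes down near crop (222,235), and the empty cell is at crop (286,263). I'll compute the axis, the yaw and the tip-to-cell offset.

```bash
python3 - <<'E'
from h import *
T=lambda u,v:(200+u/3,90+v/3); S=lambda u,v:(195+u/3.2,165+v/3.2)
print("fine top",ray("top",*T(243,469),.13),ray("scene",*S(281,48),.13))
for n,f,roi in(("top","t0",(262,230,300,268)),("scene","s0",(265,172,302,210))):
    im=cv2.imread(f"pics/{f}.png"); x0,y0,x1,y1=roi
    m=(im[y0:y1,x0:x1].max(2)<60).astype(np.uint8)
    c=max(cv2.findContours(m,0,2)[0],key=cv2.contourArea)
    (u,v),r=cv2.minEnclosingCircle(c); print(n,"coarse",u+x0,v+y0,r,ray(n,u+x0,v+y0,.092))
b=[ray("top",*T(*p),.062) for p in((195,386),(300,393),(184,524),(291,532))]
print("head ctr",np.mean(b,0)); ex=(b[0]+b[1]-b[2]-b[3]); print("yaw",np.arctan2(ex[1],ex[0]))
s=[ray("scene",*S(*p),.062) for p in((338,182),(232,187),(328,65),(227,70))]
print("head ctr s",np.mean(s,0)); ex=(s[0]+s[1]-s[2]-s[3]); print("yaw",np.arctan2(ex[1],ex[0]))
fr=[ray("top",*T(*p),.068) for p in((170,172),(412,190),(152,357),(408,375))]
print("frame sizes",[np.linalg.norm(fr[i]-fr[j]).round(3) for i,j in((0,1),(2,3),(0,2),(1,3))],np.mean(fr,0))
ex=fr[0]-fr[1]+fr[2]-fr[3];print("yaw",np.arctan2(-ex[0],ex[1]))
print("cell",ray("top",*T(286,263),.052),ray("scene",*S(260,317),.052))
E
```

```text
fine top [0.51505328 0.04639557 0.13      ] [0.51400132 0.04891044 0.13      ]
top coarse 280.0757579803467 248.89393997192383 14.894231796264648 [0.5143485  0.04771338 0.092     ]
scene coarse 282.0 193.0625 14.261198043823242 [0.52261797 0.04609538 0.092     ]
head ctr [0.53116262 0.0457414  0.062     ]
yaw -0.06560432553926676
head ctr s [0.53264572 0.04693587 0.062     ]
yaw -0.06183069401830732
frame sizes [np.float64(0.178), np.float64(0.184), np.float64(0.139), np.float64(0.138)] [0.66647297 0.01536518 0.068     ]
yaw -0.06428896926907043
cell [0.67775144 0.01439376 0.052     ] [0.67694067 0.01586294 0.052     ]
```

>>> play_rows:
  series:
    - {"claw": 0.088, "slide": [0.02, 0.037, 0], "turn": 0.15}
    - {"claw": 0.088, "slide": [0.02, 0.037, 0], "turn": 0.15}
    - {"claw": 0.088, "slide": [0.02, 0.037, 0], "turn": 0.15}
    - {"claw": 0.088, "slide": [0.02, 0.037, 0], "turn": 0.15}
    - {"claw": 0.088, "slide": [0.02, 0.037, 0], "turn": 0.15}

```text
time: 0.72
eef_pos: [0.3165, -0.3194, 0.2385]
eef_rot: [-2.629, -1.719, -0.0]
wrist_force: [-0.0, -1.6, -0.2]
finger_gap: 0.999
grasp_force: 0.0
```

>>> play_rows:
  series:
    - {"claw": 0.088, "slide": [0.02, 0.037, 0], "turn": 0.15}
    - {"claw": 0.088, "slide": [0.02, 0.037, 0], "turn": 0.15}
    - {"claw": 0.088, "slide": [0.02, 0.037, 0], "turn": 0.15}
    - {"claw": 0.088, "slide": [0.02, 0.037, 0], "turn": 0.15}
    - {"claw": 0.088, "slide": [0.02, 0.037, 0], "turn": 0.15}

```text
time: 1.35
eef_pos: [0.4165, -0.1344, 0.2386]
eef_rot: [-1.816, -2.563, 0.0]
wrist_force: [-0.2, -0.7, 0.1]
finger_gap: 0.998
grasp_force: 0.0
```

>>> play_rows:
  series:
    - {"claw": 0.088, "slide": [0.02, 0.037, 0], "turn": 0.15}
    - {"claw": 0.088, "slide": [0.02, 0.037, 0], "turn": 0.15}
    - {"claw": 0.088, "slide": [0.02, 0.037, 0], "turn": 0.15}
    - {"claw": 0.088, "slide": [0.02, 0.037, 0], "turn": 0.15}
    - {"claw": 0.088, "slide": [0, 0, 0], "turn": 0}

```text
time: 1.98
eef_pos: [0.4965, 0.0142, 0.2382]
eef_rot: [-0.978, -2.984, -0.0]
wrist_force: [0.8, -0.4, 0.1]
finger_gap: 1.002
grasp_force: 0.0
```

```bash
python3 -c "
from h import *
s=manip.sense();print(s['time'],s['joint_positions'].round(3),s['eef_pos'],s['eef_rot'])"
```

```text
1.975 [-0.21   0.288  1.44   0.     1.414 -1.148] [0.49654881 0.01415033 0.23823868] [-9.78355220e-01 -2.98446282e+00 -2.30073514e-04]
```

>>> play_rows:
  series:
    - {"claw": 0.088, "slide": [0.009, 0.0167, -0.015], "turn": 0}
    - {"claw": 0.088, "slide": [0.009, 0.0167, -0.015], "turn": 0}
    - {"claw": 0.088, "slide": [0, 0, -0.03], "turn": 0}
    - {"claw": 0.088, "slide": [0, 0, -0.03], "turn": 0}
    - {"claw": 0.088, "slide": [0, 0, 0], "turn": 0}

```text
time: 2.6
eef_pos: [0.5131, 0.0461, 0.1464]
eef_rot: [-0.984, -2.978, 0.001]
wrist_force: [-0.0, -0.1, 0.6]
finger_gap: 0.994
grasp_force: 0.0
```

```bash
python3 - <<'E'
from h import *
a=snap("top","t1")[190:310,200:370]; b=snap("scene","s1")[130:250,200:370]
cv2.imwrite("pics/c1.png",cv2.resize(np.vstack([a,b]),None,fx=2.5,fy=2.5,interpolation=cv2.INTER_CUBIC))
E
```

```text
(no output)
```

View pics/c1.png

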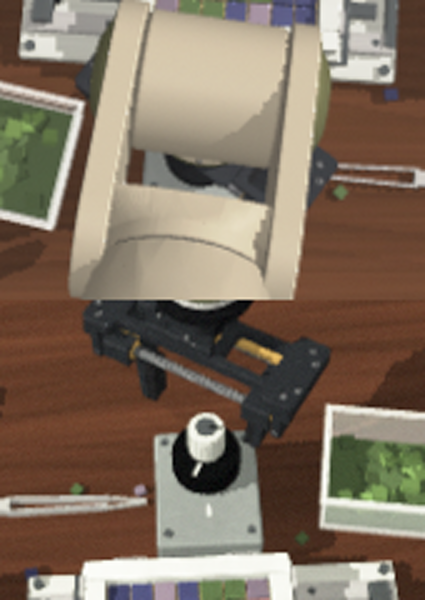

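The gripper straddles the knobs, with the fingers on either side, so I'll descend. The top view is occluded by the wrist.

>>> play_rows:
  series:
    - {"claw": 0.088, "slide": [0, 0, -0.025], "turn": 0}
    - {"claw": 0.088, "slide": [0, 0, -0.025], "turn": 0}
    - {"claw": 0.088, "slide": [0, 0, -0.02], "turn": 0}
    - {"claw": 0.088, "slide": [0, 0, -0.009], "turn": 0}
    - {"claw": 0.088, "slide": [0, 0, 0], "turn": 0}

```text
time: 3.32
eef_pos: [0.5145, 0.0456, 0.0702]
eef_rot: [0.985, 2.983, 0.0]
wrist_force: [-0.2, 1.0, 1.3]
finger_gap: 0.999
grasp_force: 0.0
```

>>> play_rows:
  series:
    - {"claw": 0.05, "slide": [0, 0, 0], "turn": 0}
    - {"claw": 0.05, "slide": [0, 0, 0], "turn": 0}
    - {"claw": 0.05, "slide": [0, 0, 0], "turn": 0}
    - {"claw": 0.05, "slide": [0, 0, 0], "turn": 0}
    - {"claw": 0.05, "slide": [0, 0, 0], "turn": 0}

```text
time: 3.95
eef_pos: [0.5151, 0.0466, 0.0703]
eef_rot: [0.984, 2.981, 0.004]
wrist_force: [4.0, 8.1, 1.1]
finger_gap: 0.694
grasp_force: 30.0
```

```bash
python3 -c "
from h import *
s=manip.sense();print({k:np.round(v,4) for k,v in s.items()})"
```

```text
{'time': np.float64(3.95), 'joint_positions': array([-0.1399,  0.5149,  1.6307,  0.0023,  0.9932, -1.0741]), 'joint_velocities': array([ 0.0008, -0.001 , -0.001 ,  0.0015, -0.0016, -0.0008]), 'joint_torque': array([-3.60620e+00, -4.39583e+01, -1.42135e+01, -1.38840e+00,
        7.18600e-01, -2.58000e-02]), 'eef_pos': array([0.5151, 0.0466, 0.0703]), 'eef_rot': array([0.9844, 2.9809, 0.0038]), 'wrist_force': array([4.0057, 8.1433, 1.1229]), 'moment': array([ 0.9807, -0.6463,  0.0222]), 'grasp_force': np.float64(30.0045), 'finger_gap': np.float64(0.694)}
```

>>> play_rows:
  series:
    - {"claw": 0.05, "slide": [0.001, 0.002, 0], "turn": -0.05}
    - {"claw": 0.05, "slide": [0, 0, 0], "turn": -0.12}
    - {"claw": 0.05, "slide": [0, 0, 0], "turn": -0.15}
    - {"claw": 0.05, "slide": [0, 0, 0], "turn": -0.15}
    - {"claw": 0.05, "slide": [0, 0, 0], "turn": 0}

```text
time: 4.58
eef_pos: [0.515, 0.0466, 0.0703]
eef_rot: [1.654, 2.67, -0.003]
wrist_force: [-2.7, -6.6, 3.8]
finger_gap: 0.696
grasp_force: 30.0
```

```bash
python3 -c "
from h import *
s=manip.sense();print({k:np.round(v,4) for k,v in s.items()})
a=snap('top','t2')[130:290,190:380]; b=snap('scene','s2')[160:320,200:390]
cv2.imwrite('pics/c2.png',cv2.resize(np.hstack([a,b]),None,fx=2.1,fy=2.1,interpolation=cv2.INTER_CUBIC))"
```

```text
{'time': np.float64(4.575), 'joint_positions': array([-0.138 ,  0.5159,  1.6288, -0.0023,  0.9967, -0.5981]), 'joint_velocities': array([ 0.0007, -0.0001, -0.0009,  0.0021,  0.0004, -0.0486]), 'joint_torque': array([  3.4439, -42.3177, -15.8472,   1.4102,  -0.3551,   0.5532]), 'eef_pos': array([0.515 , 0.0466, 0.0703]), 'eef_rot': array([ 1.6541,  2.6697, -0.0027]), 'wrist_force': array([-2.6718, -6.6383,  3.7869]), 'moment': array([-1.0593,  0.2878, -0.0863]), 'grasp_force': np.float64(30.0007), 'finger_gap': np.float64(0.6961)}
```

View pics/c2.png

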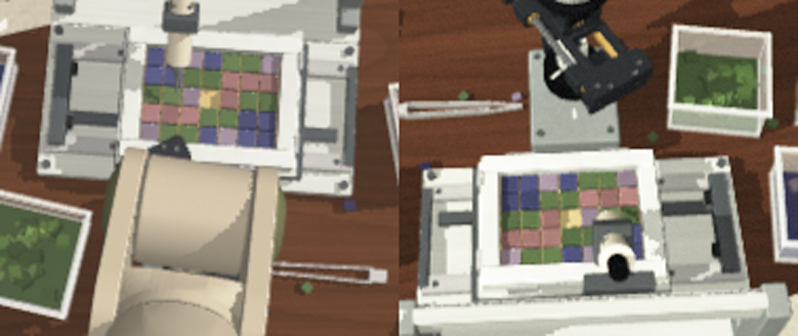

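The cell has moved about 11 mm in +y, matching 0.47 rad × 25 mm, so the knob isn't slipping. I'll keep turning.

>>> play_rows:
  series:
    - {"claw": 0.05, "slide": [-0.0005, -0.001, 0], "turn": -0.12}
    - {"claw": 0.05, "slide": [0, 0, 0], "turn": -0.14}
    - {"claw": 0.05, "slide": [0, 0, 0], "turn": -0.14}
    - {"claw": 0.05, "slide": [0, 0, 0], "turn": -0.14}
    - {"claw": 0.05, "slide": [0, 0, 0], "turn": -0.14}

```text
time: 5.3
eef_pos: [0.5147, 0.0465, 0.0703]
eef_rot: [2.453, 1.962, 0.0]
wrist_force: [-1.7, -0.8, 2.5]
finger_gap: 0.696
grasp_force: 30.0
```

>>> play_rows:
  series:
    - {"claw": 0.05, "slide": [0, 0, 0], "turn": -0.14}
    - {"claw": 0.05, "slide": [0, 0, 0], "turn": -0.14}
    - {"claw": 0.05, "slide": [0, 0, 0], "turn": -0.14}
    - {"claw": 0.05, "slide": [0, 0, 0], "turn": -0.14}
    - {"claw": 0.05, "slide": [0, 0, 0], "turn": -0.1}

```text
time: 5.92
eef_pos: [0.5145, 0.0466, 0.0703]
eef_rot: [2.956, 1.063, -0.0]
wrist_force: [-2.0, -1.1, 4.0]
finger_gap: 0.7
grasp_force: 30.0
```

```bash
python3 -c "
from h import *
s=manip.sense();print({k:np.round(v,4) for k,v in s.items()})
f=lambda n,p,z:print(n,ray(n,*p,z))
for n,z in(('top',.052),('scene',.052)):
  im=snap(n,n[0]+'3');h=cv2.cvtColor(im,cv2.COLOR_BGR2HSV)
  m=cv2.inRange(h,(12,70,170),(30,200,255));k,l,st,c=cv2.connectedComponentsWithStats(m)
  for i in range(1,k):
    X=ray(n,*c[i],z)
    if st[i,4]>15 and .64<X[0]<.71 and -.05<X[1]<.15: print(n,c[i],st[i],X)
"
```

```text
{'time': np.float64(5.925), 'joint_positions': array([-1.3900e-01,  5.1510e-01,  1.6305e+00, -2.0000e-04,  9.9600e-01,
        7.4160e-01]), 'joint_velocities': array([-2.700e-03, -1.200e-03,  6.000e-04,  1.000e-03,  7.000e-04,
        7.808e-01]), 'joint_torque': array([ -0.1686, -42.2315, -16.0366,   0.1616,  -0.5765,  -0.7826]), 'eef_pos': array([0.5145, 0.0466, 0.0703]), 'eef_rot': array([ 2.9561e+00,  1.0629e+00, -2.0000e-04]), 'wrist_force': array([-2.0031, -1.1126,  3.9702]), 'moment': array([-0.0092,  0.3552,  0.1256]), 'grasp_force': np.float64(29.9971), 'finger_gap': np.float64(0.6999)}
top [273.08333333 175.96666667] [269 172   9  10  60] [0.68112957 0.06368169 0.052     ]
```

>>> play_rows:
  series:
    - {"claw": 0.05, "slide": [0, 0, 0], "turn": -0.07}
    - {"claw": 0.05, "slide": [0, 0, 0], "turn": -0.07}
    - {"claw": 0.05, "slide": [0, 0, 0], "turn": -0.07}
    - {"claw": 0.05, "slide": [0, 0, 0], "turn": -0.05}
    - {"claw": 0.05, "slide": [0, 0, 0], "turn": 0}

```text
time: 6.65
eef_pos: [0.5144, 0.0467, 0.0702]
eef_rot: [-3.067, -0.679, 0.0]
wrist_force: [-2.9, 0.7, 6.6]
finger_gap: 0.694
grasp_force: 30.0
```

```bash
cat > st.py <<'E'
from h import *
s=manip.sense();print(s['time'],s['joint_positions'].round(4)[5],s['moment'].round(3),s['wrist_force'].round(1),s['eef_pos'].round(4),s['joint_torque'][5])
E
cat > cell.py <<'E'
from h import *
import sys
n='top';im=snap(n,sys.argv[1]);h=cv2.cvtColor(im,cv2.COLOR_BGR2HSV)
m=cv2.inRange(h,(12,70,170),(30,200,255));k,l,st,c=cv2.connectedComponentsWithStats(m)
for i in range(1,k):
    X=ray(n,*c[i],.052)
    if st[i,4]>15 and .64<X[0]<.71 and -.05<X[1]<.15: print(n,c[i],st[i],X)
E
python3 st.py; python3 cell.py t4
```

```text
6.65 0.9963 [ 0.046  0.535 -0.09 ] [-2.9  0.7  6.6] [0.5144 0.0467 0.0702] 0.11783254332840443
top [269.71929825 175.84210526] [266 171   8  11  57] [0.68133773 0.07112937 0.052     ]
```

>>> play_rows:
  series:
    - {"claw": 0.05, "slide": [0, 0, 0], "turn": -0.05}
    - {"claw": 0.05, "slide": [0, 0, 0], "turn": -0.05}
    - {"claw": 0.05, "slide": [0, 0, 0], "turn": -0.05}
    - {"claw": 0.05, "slide": [0, 0, 0], "turn": 0}
    - {"claw": 0.05, "slide": [0, 0, 0], "turn": 0}

```text
time: 7.32
eef_pos: [0.5143, 0.0468, 0.0702]
eef_rot: [-3.109, -0.448, 0.0]
wrist_force: [-2.1, 0.7, 5.7]
finger_gap: 0.698
grasp_force: 30.0
```

```bash
python3 st.py
```

```text
7.325 1.1458 [ 0.221  0.535 -0.036] [-2.1  0.7  5.7] [0.5143 0.0468 0.0702] -0.08166819345206022
```

>>> play_rows:
  series:
    - {"claw": 0.05, "slide": [0, 0, 0], "turn": -0.04}
    - {"claw": 0.05, "slide": [0, 0, 0], "turn": -0.04}
    - {"claw": 0.05, "slide": [0, 0, 0], "turn": 0}
    - {"claw": 0.05, "slide": [0, 0, 0], "turn": 0}
    - {"claw": 0.05, "slide": [0, 0, 0], "turn": 0}

```text
time: 7.95
eef_pos: [0.5143, 0.0468, 0.0702]
eef_rot: [-3.125, -0.323, 0.0]
wrist_force: [-2.9, 0.7, 5.5]
finger_gap: 0.696
grasp_force: 30.0
```

```bash
python3 st.py; python3 cell.py t5
```

```text
7.95 1.2258 [ 0.199  0.555 -0.103] [-2.9  0.7  5.5] [0.5143 0.0468 0.0702] -0.08629544405266643
top [267.37288136 175.52542373] [264 171   9  11  59] [0.68200769 0.07632916 0.052     ]
```

>>> play_rows:
  series:
    - {"claw": 0.05, "slide": [0, 0, 0], "turn": -0.04}
    - {"claw": 0.05, "slide": [0, 0, 0], "turn": -0.04}
    - {"claw": 0.05, "slide": [0, 0, 0], "turn": 0}
    - {"claw": 0.05, "slide": [0, 0, 0], "turn": 0}
    - {"claw": 0.05, "slide": [0, 0, 0], "turn": 0}

```text
time: 8.62
eef_pos: [0.5143, 0.0468, 0.0702]
eef_rot: [-3.135, -0.198, 0.0]
wrist_force: [-4.0, 1.3, 6.2]
finger_gap: 0.697
grasp_force: 30.0
```

```bash
python3 st.py
```

```text
8.625 1.3057 [ 0.214  0.497 -0.13 ] [-4.   1.3  6.2] [0.5143 0.0468 0.0702] -0.08645939407870173
```

>>> play_rows:
  series:
    - {"claw": 0.05, "slide": [0, 0, 0], "turn": -0.04}
    - {"claw": 0.05, "slide": [0, 0, 0], "turn": -0.04}
    - {"claw": 0.05, "slide": [0, 0, 0], "turn": 0}
    - {"claw": 0.05, "slide": [0, 0, 0], "turn": 0}
    - {"claw": 0.05, "slide": [0, 0, 0], "turn": 0}

```text
time: 9.25
eef_pos: [0.5146, 0.0469, 0.0703]
eef_rot: [3.14, 0.076, 0.001]
wrist_force: [-1.1, 1.5, 6.5]
finger_gap: 0.699
grasp_force: 30.0
```

```bash
python3 st.py; python3 cell.py t6; python3 -c "
import cv2
a=cv2.imread('pics/t6.png')[80:240,195:375];cv2.imwrite('pics/c6.png',cv2.resize(a,None,fx=3.6,fy=3.6,interpolation=2))"
```

```text
9.25 1.3843 [0.324 0.269 0.911] [-1.1  1.5  6.5] [0.5146 0.0469 0.0703] 0.8704447187483311
top [266.18333333 175.35      ] [263 171   8  10  60] [0.68238133 0.07896578 0.052     ]
```

View pics/c6.png

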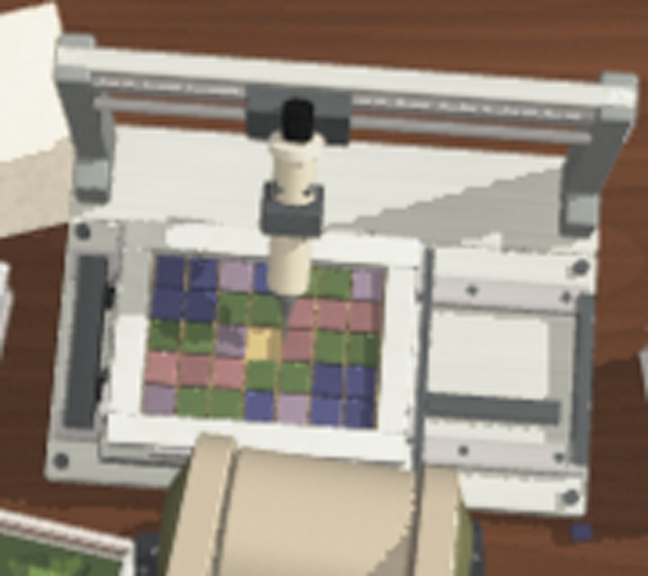

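The torque jumped to 0.9 N m and the carriage meets the bumpers at the left (crop (108,297) and (100,385)), so it has reached the stop. I'll give one small push to confirm.

>>> play_rows:
  series:
    - {"claw": 0.05, "slide": [0, 0, 0], "turn": -0.03}
    - {"claw": 0.05, "slide": [0, 0, 0], "turn": 0}
    - {"claw": 0.05, "slide": [0, 0, 0], "turn": 0}
    - {"claw": 0.05, "slide": [0, 0, 0], "turn": 0}
    - {"claw": 0.05, "slide": [0, 0, 0], "turn": 0}

```text
time: 9.93
eef_pos: [0.5147, 0.0469, 0.0703]
eef_rot: [3.141, 0.029, 0.001]
wrist_force: [-2.3, 2.0, 5.9]
finger_gap: 0.696
grasp_force: 30.0
```

```bash
python3 st.py;python3 cell.py t7
```

```text
9.925 1.4142 [0.336 0.315 1.049] [-2.3  2.   5.9] [0.5147 0.0469 0.0703] 0.9916292130947113
top [266.18333333 175.35      ] [263 171   8  10  60] [0.68238133 0.07896578 0.052     ]
```

The cell didn't move, so the carriage is home. Now I'll release, rise to the fine knob and unwind the wrist.

>>> play_rows:
  series:
    - {"claw": 0.088, "slide": [0, 0, 0], "turn": 0}
    - {"claw": 0.088, "slide": [0, 0, 0], "turn": 0}
    - {"claw": 0.088, "slide": [0, 0, 0], "turn": 0}
    - {"claw": 0.088, "slide": [0, 0, 0.016], "turn": 0}
    - {"claw": 0.088, "slide": [0, 0, 0.016], "turn": 0}

```text
time: 10.6
eef_pos: [0.5145, 0.0466, 0.1019]
eef_rot: [-3.141, -0.022, 0.001]
wrist_force: [0.1, 0.4, -0.6]
finger_gap: 0.999
grasp_force: 0.0
```

>>> play_rows:
  series:
    - {"claw": 0.088, "slide": [0, 0, 0], "turn": 0.15}
    - {"claw": 0.088, "slide": [0, 0, 0], "turn": 0.15}
    - {"claw": 0.088, "slide": [0, 0, 0], "turn": 0.15}
    - {"claw": 0.088, "slide": [0, 0, 0], "turn": 0.15}
    - {"claw": 0.088, "slide": [0, 0, 0], "turn": 0.15}

```text
time: 11.22
eef_pos: [0.5146, 0.0466, 0.1017]
eef_rot: [-2.912, -1.178, 0.0]
wrist_force: [0.1, -0.4, 0.2]
finger_gap: 0.999
grasp_force: 0.0
```

>>> play_rows:
  series:
    - {"claw": 0.088, "slide": [0, 0, 0], "turn": 0.15}
    - {"claw": 0.088, "slide": [0, 0, 0], "turn": 0.15}
    - {"claw": 0.088, "slide": [0, 0, 0], "turn": 0.15}
    - {"claw": 0.088, "slide": [0, 0, 0], "turn": 0.15}
    - {"claw": 0.088, "slide": [0, 0, 0], "turn": 0}

```text
time: 11.85
eef_pos: [0.5146, 0.0466, 0.1017]
eef_rot: [-2.44, -1.978, 0.0]
wrist_force: [0.2, -0.9, 0.5]
finger_gap: 0.999
grasp_force: 0.0
```

```bash
python3 st.py;python3 cell.py t8; python3 -c "
from h import *
import cv2
b=snap('scene','s8')[235:310,250:350];a=cv2.imread('pics/t8.png')[130:205,220:320]
for p in((.68,.078,.074),): print([proj(n,p) for n in('top','scene')])
cv2.imwrite('pics/c8.png',cv2.resize(np.hstack([a,b]),None,fx=4,fy=4,interpolation=2))"
```

```text
11.85 0.0691 [-0.041 -0.027 -0.009] [ 0.2 -0.9  0.5] [0.5146 0.0466 0.1017] -0.8617574907839298
top [266.88732394 175.30985915] [263 171  10  10  71] [0.68248901 0.07740898 0.052     ]
[array([266.48672744, 173.79789424]), array([305.64161667, 258.03902475])]
```

View pics/c8.png

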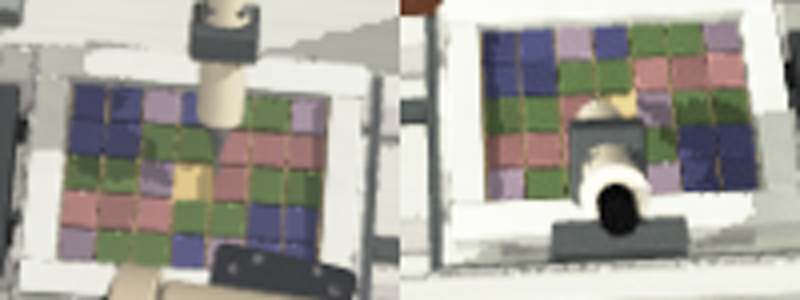

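The carriage is home and the cell is at crop (192,182), i.e. px (268,175.5). The needle tapers down to about crop (215,170), roughly 6 px to the right of it (−y). I'll measure both more precisely, using the tile field's edges for the cell and the syringe axis line for the tip.

```bash
cat > meas.py <<'E'
from h import *
import sys
k=sys.argv[1]; yaw=-.064; ex=np.array([np.cos(yaw),np.sin(yaw),0]); ey=np.array([-np.sin(yaw),np.cos(yaw),0]); A=np.array([.5146,.0470,0])
sl=lambda X:((X-A)@ex,(X-A)@ey)
im=cv2.imread(f'pics/t{k}.png'); h=cv2.cvtColor(im,cv2.COLOR_BGR2HSV)
# tile field: left and right border on rows through the middle
g=h[:,:,2].astype(float); S=h[:,:,1].astype(float)
for v in(174,176,178):
    r=S[v,225:312]; c=np.where(r>60)[0]
    def sub(i,j): return 225+i+(60-r[i])/(r[j]-r[i])*(j-i)
    l=sub(c[0]-1,c[0]); q=sub(c[-1]+1,c[-1]); a=np.array(sl(ray('top',l,v,.056)));b=np.array(sl(ray('top',q,v,.056)))
    print(v,'field',round(l,1),round(q,1),'mid',(a+b)/2,'width',b-a)
for v in(174,176): print(im[v,258:284].tolist())
def tip(n,u,v,xt=.1655):
    K,R,t=P(n);d=R.T@np.linalg.inv(K)@np.array([u,v,1.]);c=-R.T@t
    # (c+s d -A).ex - xt = z-.074
    s=(xt-.074-(c-A)@ex+c[2])/(d@ex-d[2]); return sl(c+s*d),(c+s*d)[2]
for v in range(147,161,2):
    r=im[v,262:292].astype(int); m=(r.min(1)>95)&(r[:,2]-r[:,0]>18)&(r[:,2]>150); c=np.where(m)[0]
    if len(c): u=262+(c[0]+c[-1])/2; print(v,262+c[0],262+c[-1],np.round(tip('top',u,v)[0],4),round(tip('top',u,v)[1],3))
E
python3 meas.py 8
```

```text
174 field 236.3 300.4 mid [0.16775776 0.03790762] width [ 0.0104956  -0.14097218]
176 field 235.8 300.2 mid [0.16315848 0.03835821] width [ 0.01053178 -0.14159556]
178 field 235.7 300.2 mid [0.15862246 0.03804912] width [ 0.01054    -0.14184358]
[[113, 104, 116], [110, 100, 113], [110, 100, 112], [110, 101, 113], [131, 119, 134], [126, 155, 178], [134, 190, 217], [138, 199, 223], [139, 198, 223], [138, 198, 223], [139, 198, 223], [115, 164, 187], [105, 149, 170], [106, 149, 170], [105, 148, 170], [99, 121, 145], [109, 114, 150], [114, 115, 157], [114, 116, 158], [115, 116, 158], [115, 117, 157], [116, 117, 157], [115, 118, 159], [116, 126, 164], [89, 115, 131], [80, 121, 107]]
[[148, 133, 150], [148, 133, 150], [132, 119, 134], [125, 114, 128], [131, 118, 133], [128, 163, 188], [136, 193, 219], [140, 199, 223], [138, 198, 223], [139, 199, 223], [139, 199, 223], [115, 164, 188], [104, 147, 169], [105, 148, 170], [104, 148, 169], [105, 126, 156], [112, 116, 155], [114, 115, 158], [114, 115, 158], [115, 117, 158], [116, 118, 158], [116, 118, 160], [116, 118, 159], [108, 126, 160], [90, 123, 133], [83, 123, 110]]
147 270 280 [0.2103 0.0266] 0.119
149 270 280 [0.207  0.0263] 0.116
151 270 281 [0.2038 0.025 ] 0.112
153 270 281 [0.2004 0.0248] 0.109
155 270 280 [0.197  0.0256] 0.106
157 270 280 [0.1937 0.0253] 0.102
159 270 280 [0.1903 0.0251] 0.099
```

>>> play_rows:
  series:
    - {"claw": 0.02, "slide": [0, 0, 0], "turn": 0}
    - {"claw": 0.02, "slide": [0, 0, 0], "turn": 0}
    - {"claw": 0.02, "slide": [0, 0, 0], "turn": 0}
    - {"claw": 0.02, "slide": [0, 0, 0], "turn": 0}
    - {"claw": 0.02, "slide": [0, 0, 0], "turn": 0}

```text
time: 12.58
eef_pos: [0.5146, 0.0467, 0.1017]
eef_rot: [-2.439, -1.98, -0.0]
wrist_force: [0.4, -0.5, -0.7]
finger_gap: 0.455
grasp_force: 0.0
```

>>> play_rows:
  series:
    - {"claw": 0.02, "slide": [0, 0, 0], "turn": 0}
    - {"claw": 0.02, "slide": [0, 0, 0], "turn": 0}
    - {"claw": 0.02, "slide": [0, 0, 0], "turn": 0}
    - {"claw": 0.02, "slide": [0, 0, 0], "turn": 0}
    - {"claw": 0.02, "slide": [0, 0, 0], "turn": 0}

```text
time: 13.2
eef_pos: [0.5147, 0.0466, 0.1018]
eef_rot: [2.439, 1.98, 0.0]
wrist_force: [1.4, 0.1, -0.2]
finger_gap: 0.351
grasp_force: 30.0
```

```bash
python3 st.py
```

```text
13.2 0.068 [-0.085 -0.286 -0.002] [ 1.4  0.1 -0.2] [0.5147 0.0466 0.1018] -0.005457693332573399
```

>>> play_rows:
  series:
    - {"claw": 0.02, "slide": [0, 0, 0], "turn": -0.08}
    - {"claw": 0.02, "slide": [0, 0, 0], "turn": -0.14}
    - {"claw": 0.02, "slide": [0, 0, 0], "turn": -0.14}
    - {"claw": 0.02, "slide": [0, 0, 0], "turn": -0.14}
    - {"claw": 0.02, "slide": [0, 0, 0], "turn": -0.14}

```text
time: 13.82
eef_pos: [0.5145, 0.0467, 0.1018]
eef_rot: [-2.94, -1.106, 0.0]
wrist_force: [-0.4, 0.1, -0.8]
finger_gap: 0.353
grasp_force: 30.0
```

>>> play_rows:
  series:
    - {"claw": 0.02, "slide": [0, 0, 0], "turn": -0.14}
    - {"claw": 0.02, "slide": [0, 0, 0], "turn": -0.14}
    - {"claw": 0.02, "slide": [0, 0, 0], "turn": -0.14}
    - {"claw": 0.02, "slide": [0, 0, 0], "turn": -0.14}
    - {"claw": 0.02, "slide": [0, 0, 0], "turn": -0.14}

```text
time: 14.45
eef_pos: [0.5144, 0.0469, 0.1017]
eef_rot: [-3.141, -0.03, 0.001]
wrist_force: [0.7, 2.2, 0.2]
finger_gap: 0.356
grasp_force: 30.0
```

>>> play_rows:
  series:
    - {"claw": 0.02, "slide": [0, 0, 0], "turn": -0.14}
    - {"claw": 0.02, "slide": [0, 0, 0], "turn": -0.14}
    - {"claw": 0.02, "slide": [0, 0, 0], "turn": -0.08}
    - {"claw": 0.02, "slide": [0, 0, 0], "turn": 0}
    - {"claw": 0.02, "slide": [0, 0, 0], "turn": 0}

```text
time: 15.08
eef_pos: [0.5144, 0.047, 0.1017]
eef_rot: [-3.097, 0.523, 0.001]
wrist_force: [-0.9, 3.0, 0.6]
finger_gap: 0.351
grasp_force: 30.0
```

```bash
python3 st.py;python3 cell.py t9; python3 meas.py 9; python3 -c "
from h import *
b=snap('scene','s9')[235:310,250:350];a=cv2.imread('pics/t9.png')[135:195,235:305]
cv2.imwrite('pics/c9.png',cv2.resize(a,None,fx=9,fy=9,interpolation=2))"
```

```text
15.075 1.7664 [ 0.68  -0.042 -0.045] [-0.9  3.   0.6] [0.5144 0.047  0.1017] 0.014282054908107966
top [266.0877193  175.54385965] [263 171   8  10  57] [0.68193641 0.07917237 0.052     ]
174 field 236.3 300.4 mid [0.16775563 0.03793618] width [ 0.01050634 -0.14111652]
176 field 235.8 300.2 mid [0.16315949 0.03834455] width [ 0.01053381 -0.14162289]
178 field 235.7 300.3 mid [0.1586252  0.03801215] width [ 0.01054035 -0.14184829]
[[136, 125, 140], [143, 129, 146], [147, 132, 150], [147, 134, 151], [146, 132, 149], [128, 156, 178], [134, 190, 217], [138, 198, 222], [138, 197, 222], [138, 198, 222], [138, 198, 222], [116, 164, 188], [104, 147, 168], [104, 147, 169], [104, 147, 168], [97, 119, 146], [108, 112, 150], [113, 116, 157], [114, 115, 156], [115, 116, 156], [115, 116, 156], [115, 116, 157], [115, 117, 158], [116, 125, 164], [89, 114, 131], [80, 120, 106]]
[[131, 118, 133], [115, 103, 116], [130, 118, 134], [145, 132, 149], [152, 139, 156], [135, 167, 191], [137, 194, 219], [138, 198, 222], [138, 198, 222], [140, 199, 223], [139, 198, 223], [114, 163, 187], [105, 147, 169], [105, 147, 169], [104, 147, 168], [104, 125, 154], [112, 115, 155], [114, 116, 158], [113, 115, 156], [115, 117, 157], [116, 118, 158], [115, 118, 159], [115, 117, 158], [108, 125, 159], [90, 123, 133], [82, 122, 109]]
147 264 275 [0.2097 0.0381] 0.118
149 264 275 [0.2064 0.0379] 0.115
151 265 275 [0.2031 0.0366] 0.112
153 264 275 [0.1997 0.0375] 0.108
155 264 275 [0.1964 0.0372] 0.105
157 264 275 [0.193 0.037] 0.101
159 264 274 [0.1895 0.0378] 0.098
```

View pics/c9.png

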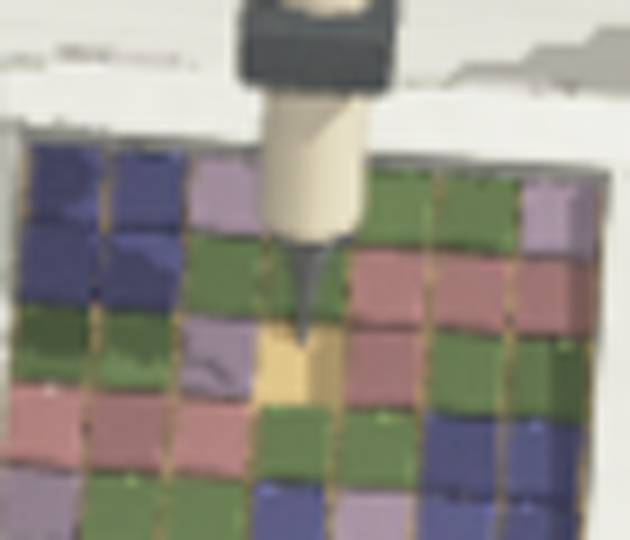

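The tip is at crop (303,340) → px (268.2,172.3), over the cell (crop 258–342).

```bash
python3 - <<'E'
from h import *
ex=np.array([np.cos(.064),-np.sin(.064),0]); ey=np.array([np.sin(.064),np.cos(.064),0]); A=np.array([.5146,.047,0])
for p in((268.2,172.3,.074),(267.9,175,.052),(262.7,175,.054),(273,175,.054)):
    X=ray("top",*p)-A; print(X@ex,X@ey)
im=cv2.imread("pics/t9.png").astype(int)
for v in range(164,173): print(v,im[v,262:275].sum(1)//3)
E
```

```text
0.1667041533339451 0.038057547889519885
0.16647267812293728 0.03890207634979123
0.16508828779712917 0.05029843698896375
0.1667770650843152 0.027604520600750967
164 [ 98 109 112 100  90  84  90  99 105  97  96 112 131]
165 [ 98 103  99  96  96  87  87  98 103  99  96 118 138]
166 [ 99  93  94  97  96  89  87 103 101  98  96 104 135]
167 [ 98  98  93  96  97  89  90 105 101  97  97  90 135]
168 [100 110 102  98  98  91  92 103 101  98 101 108 137]
169 [ 92 100 102  92  88  77  90  94  90  92  99 116 128]
170 [101 103 109  98  94  72  90  91  88  87  82  97 102]
171 [144 148 155 145 141 110 102 123 126 116 112 100  94]
172 [141 157 181 166 157 137 115 157 149 140 139 117 123]
```

The tip is within about 0.5 mm of the middle. I'll give it a last small nudge, then release and lift away.

>>> play_rows:
  series:
    - {"claw": 0.02, "slide": [0, 0, 0], "turn": -0.06}
    - {"claw": 0.02, "slide": [0, 0, 0], "turn": 0}
    - {"claw": 0.02, "slide": [0, 0, 0], "turn": 0}
    - {"claw": 0.07, "slide": [0, 0, 0], "turn": 0}
    - {"claw": 0.07, "slide": [0, 0, 0], "turn": 0}

```text
time: 15.8
eef_pos: [0.5146, 0.0462, 0.1017]
eef_rot: [3.08, -0.617, 0.0]
wrist_force: [-0.5, -1.1, 0.1]
finger_gap: 0.558
grasp_force: 0.0
```

>>> play_rows:
  series:
    - {"claw": 0.07, "slide": [0, 0, 0], "turn": 0}
    - {"claw": 0.07, "slide": [0, 0, 0], "turn": 0}
    - {"claw": 0.07, "slide": [0, 0, 0.03], "turn": 0}
    - {"claw": 0.07, "slide": [0, 0, 0.04], "turn": 0}
    - {"claw": 0.07, "slide": [0, 0, 0.04], "turn": 0}

```text
time: 16.42
eef_pos: [0.5144, 0.0466, 0.2129]
eef_rot: [3.08, -0.618, -0.0]
wrist_force: [0.9, -0.3, 0.7]
finger_gap: 0.795
grasp_force: 0.0
```

>>> play_rows:
  series:
    - {"claw": 0.07, "slide": [-0.04, 0, 0.02], "turn": 0}
    - {"claw": 0.07, "slide": [-0.04, 0, 0], "turn": 0}
    - {"claw": 0.07, "slide": [0, 0, 0], "turn": 0}
    - {"claw": 0.07, "slide": [0, 0, 0], "turn": 0}
    - {"claw": 0.07, "slide": [0, 0, 0], "turn": 0}

```text
time: 17.05
eef_pos: [0.4354, 0.0465, 0.2315]
eef_rot: [3.08, -0.618, -0.0]
wrist_force: [0.2, -0.0, -0.3]
finger_gap: 0.795
grasp_force: 0.0
```

```bash
python3 st.py;python3 cell.py t10; python3 meas.py 10 | grep -v '\[\['; python3 -c "
from h import *
a=cv2.imread('pics/t10.png')[90:310,180:380]
cv2.imwrite('pics/c10.png',cv2.resize(a,None,fx=2.7,fy=2.7,interpolation=2))"
```

```text
17.05 1.8018 [ 0.072  0.054 -0.041] [ 0.2 -0.  -0.3] [0.4354 0.0465 0.2315] 0.0005395520020101685
top [266.05357143 175.58928571] [263 171   8  10  56] [0.6818319  0.07924676 0.052     ]
174 field 236.3 300.4 mid [0.16775813 0.03790266] width [ 0.01050345 -0.14107771]
176 field 235.8 300.2 mid [0.16316355 0.03829005] width [ 0.01052699 -0.14153117]
178 field 235.7 300.3 mid [0.15862249 0.03804869] width [ 0.01054578 -0.14192136]
147 264 275 [0.2097 0.0381] 0.118
149 264 275 [0.2064 0.0379] 0.115
151 264 275 [0.2031 0.0377] 0.112
153 264 275 [0.1997 0.0375] 0.108
155 264 275 [0.1964 0.0372] 0.105
157 264 275 [0.193 0.037] 0.101
159 264 274 [0.1895 0.0378] 0.098
```

View pics/c10.png

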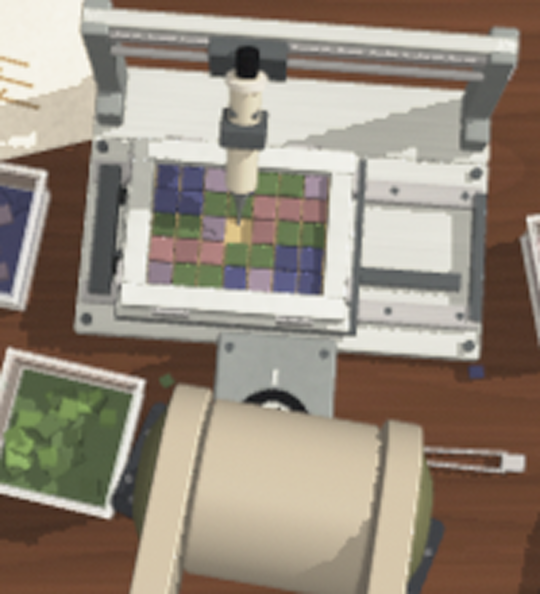

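The carriage is still home, the tip (crop (240,218)) is over the middle of the empty cell, and the arm is clear. Handing in.

```bash
python3 -c "
from workcell import manip
print(manip.close_job())"
```

```text
the job is handed in; nothing more can be done
None
```

The job is handed in: the carriage is home against its working stop, and by my last camera measurement the needle tip is within about 1 mm of the empty cell's middle along the slide, at about 17 s of the 54 s allowed.

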